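Lock the soap pump down and put it away in the tub

TASK

Put the soap dispenser away in the grey tub. First, while it stands on the shelf, lock its pump: push the head right down and turn it clockwise past the stop, as far as it will go, so that it stays locked down. Then, keeping the dispenser upright, stand it on the floor of the tub without dropping it, and slide the tub's lid fully shut; leave the glass bottle, the funnel and the clothes peg where they are.

Things in the scene. Friction and masses are not known exactly. Their poses are not given: they have to be found in the camera images.
- dispenser: White plastic soap dispenser, loose, 0.34 kg, standing upright on the shelf. Origin: centre of the bottle's underside, z up along the pump's axis. Round bottle 62 mm across and 88 mm high, shoulder up to 99 mm, then a round screw collar 27 mm across up to 116 mm, then the thin stem (11 mm) and the pump head. With the pump up the head spans 139 to 159 mm above the underside, pushed right down 117 to 137 mm, locked about 124 to 144 mm.
- stem (a joint): How far the pump head is pushed down into the collar (m): 0 is up, 0.022 is fully down. A spring pushes it up with 4 N when up, about 13 N when fully down.
- pump_head (a joint): Turn of the pump head on the bottle (rad), 0 at the start, growing clockwise seen from above, end stop at 1.45. A key blocks turning beyond about 0.15 unless the head is pushed down over 17 mm. Let up past about 1.1 rad, the head springs up 3 mm into a pocket and is locked down (stem about 0.014). Let up between 0.3 and 1.1 it may rest 16 to 17 mm down on the stop's tooth: not locked.
- head_grip (a point): On the pump axis inside the pump head, 10 mm above the head's underside and 10 mm below its top. The head is a rounded block 46 mm along its x by 34 mm across its y, 20 mm high; both long sides (facing its +y and -y) are flat for gripping. Its +x points along the spout, which is 12 mm wide and reaches 57 mm from the axis. The frame turns with the head.
- spout_tip (a point): End of the spout, 52.5 mm from the pump axis along the head's x.
- tub: Grey plastic tub, fixed on the shelf, 310 mm long (its y) by 150 mm wide (its x), walls 4 mm; origin at the centre of its underside, z up. The half of its top towards its own +y is a fixed cover (top at 154 mm); the half towards its -y is the opening, closed by the sliding lid. Rails along both long sides stand up to 162 mm. It may stand on either side of the shelf.
- tub_in (a point): Centre of the tub's opening, on its inner floor, 4 mm above the tub's underside; axes as the tub's. With the lid fully back the opening is 142 mm (x) by 144 mm (y). The closed lid's underside is 151 mm above this floor, so the dispenser only fits under it with its pump locked down.
- lid (a joint): How far the sliding lid is open (m): 0 is shut, 0.148 is fully back over the fixed cover. It slides along the tub's +y to open, with about 1.5 N of friction, and stays where it is left. It starts too little open for the dispenser.
- lid_grip (a point): Middle of the lid's raised finger bar, 167 mm above the tub's underside. The bar is 70 mm long (along the tub's x), 12 mm thick (along the tub's y) and stands 15 mm above the lid; its top is 174 mm above the tub's underside. It sits 130 mm from the tub's origin towards -y when the lid is shut, and moves with the lid.
- shelf: Stainless steel shelf laid across the sink, 1100 mm along y by 350 mm along x; origin at its centre 30 mm below its top, which is at a height of 30 mm.
- glass_bottle: Empty clear glass bottle, loose, 68 mm across, 228 mm high, standing at the back of the shelf. Origin: centre of its underside. To be left alone.
- funnel: Green plastic funnel standing mouth down, 100 mm across, 115 mm high, at the back of the shelf. Origin: centre of its mouth. To be left alone.
- clothes_peg: Wooden clothes peg lying on the shelf, 74 mm long, 10 mm high. Origin: centre of its underside. To be left alone.
Mind the look-alikes: they are no part of the job. What is shaped like the dispenser but green is not meant.

How it is judged (in metres and radians):
On the way, in this order (a step that is already met when the one before it is completed fails the run):
1. the pump head is locked down (turned past the stop and sprung up into its pocket) with the dispenser still on the shelf (value of joint pump_head above 1 rad and value of joint stem between 0.012 and 0.0165 m and z of dispenser in the frame of shelf below 0.04 m), for 0.1 s.
2. the dispenser stands upright on the floor of the tub (z of dispenser in the frame of tub_in below 0.006 m and x of dispenser in the frame of tub_in between -0.05 and 0.05 m and y of dispenser in the frame of tub_in between -0.05 and 0.06 m and angle between dispenser's own z axis and vertical below 0.1 rad), for 0.2 s.
At the end, for the whole second after the job is handed in: The lid is shut (within 6 mm), the dispenser stands at rest and upright (within 0.1 rad) on the tub's floor under it (underside within 6 mm of the floor), with its pump still locked down (turned more than 1.0 rad, pushed in 12 to 16.5 mm) (all of step 2 and value of joint lid below 0.006 m and value of joint pump_head above 1 rad and value of joint stem between 0.012 and 0.0165 m and z of dispenser in the frame of tub_in above -0.006 m and linear speed of dispenser below 0.02 m/s); the robot touches nothing.
It fails at once if the dispenser is tipped by more than 0.5 rad (angle between dispenser's own z axis and vertical above 0.5 rad).
It fails at once if the dispenser is dropped (moves faster than 0.6 m/s with no finger on it) (linear speed of dispenser above 0.6 m/s and contact force between the fingers and dispenser below 0.05 N).
It fails at once if the glass bottle is moved by more than 30 mm (distance of glass_bottle from where it was at the start of the episode above 0.03 m).
It fails at once if the funnel is moved by more than 30 mm (distance of funnel from where it was at the start of the episode above 0.03 m).
It fails at once if the clothes peg is moved by more than 30 mm (distance of clothes_peg from where it was at the start of the episode above 0.03 m).
It also fails if it takes over 72 s, if anything falls off the work surface, if the arm or the gripper's body presses on something with over 40 N, if the wrist force passes 120 N, or if a joint passes its speed limit or range.

ROBOT

A 6-joint arm with a two-finger parallel gripper is mounted at the origin on the work surface. World frame = base frame: x ahead of the robot, y to its left, z up, the work surface at z = 0. Lengths are in mm, angles in rad, forces in N, time in s.
With the tool pointing down it reaches from about 325 to 900 mm from the base axis. Payload 3.5 kg.
Tool frame: the origin (TCP) lies at the centre of the arm's flange, where the gripper is bolted on; the fingertips stand 173 mm ahead of it and the grasp point (between the pads) lies 155 mm ahead of it; z points along the fingers, y is the direction in which the jaws open and shut (so a half turn about z gives the same grasp; the last joint's range is limited). The gripper opens to 85 mm and grips with 20 to 120 N. Pads are 22 mm wide; open, the fingers measure 114 mm over their backs; the gripper's body (76 mm by 85 mm) begins 54 mm behind the grasp point. The pads swing forward as they close: fully open they stand 13 mm farther back than shut.
Start: joints at [1.071, 0.276, -0.026, 1.268, 0, 1.467], TCP at [241.549, 576.434, 404.713] pointing down, gripper open.
Joint ranges: [-3.12, 3.12], [-0.85, 1.88], [-1.08, 1.24], [-1.95, 2.15], [-1.57, 1.53], [-3.14, 3.14]. Speed limits (rad/s): [2.57, 2.57, 3.14, 3.14, 3.14, 3.14].

INTERFACE

Orientations are given as [roll, pitch, yaw] about the fixed x, y, z axes, in that order (R = Rz(yaw) Ry(pitch) Rx(roll)).
In Python, from bench import env, viewer, close_job, nets gives the robot as it stands. The module is installed in compiled form; this text tells all that it offers.
- The arm moves only by the tool drive_tool, never from a script. Its argument "steps" is text: rows parted by semicolons, each of 7 numbers parted by spaces: the turn, a rotation vector about the tool's x, y, z in degrees, then the shift along the tool's x, y, z in m, then the closure, from 0 (fully open) to 1 (shut). A call has 1 to 12 rows; each row is the pose to reach, as a shift and turn from the pose commanded when the call began, along the tool's axes at that moment; what a row does not reach only later rows make up. A row lasts 1/10 s, in which the tool goes at most 50 mm and 8.59 degrees, less where a joint would pass 70% of its speed; a pose out of reach is approached as far as the arm can. A call with a gripper value outside its range is refused whole. The fingers move at their own pace and stop on an object; "squeeze" is the grip in N (left out, the last holds). Time passes only in rows, so rows that repeat a pose let the fingers close. It gives the time, the measured TCP pose, the force and the opening at its end, in the units of the state.
- env.get_obs(): the state, without advancing time (a new reading comes with each control period).
- viewer.grab_frame(name): name is "scene" or "top" or "wrist"; returns the picture (420x560x3 uint8, red, green, blue); there is no depth.
- viewer.calibration(name): a dict with "vertical_fov" (degrees; the focal length in pixels is half the picture's height over the tangent of half this angle, whatever the lens; pixels are square), "cx", "cy" (the principal point, pixels), "D" ([k1, k2, p1, p2, k3] as OpenCV has them; the pictures are not rectified), "rvec" (rotation vector, rad) and "tvec" (3), from world to camera coordinates, as OpenCV has them; the wrist camera has in their place "tool_from_camera" (4x4, takes a point from camera to tool coordinates, whose origin is the TCP and whose axes are the flange's). Camera axes: x right, y down, z forward; pixel columns grow to the right and rows downward; lengths in mm; the calibration is good to about 2 mm. A picture is of the moment at which its call begins: read the wrist's pose just before it. calibration takes no time and is no camera call.
- close_job(): hands the job in, once; it reports no verdict.
Trained networks look in the newest picture that a camera, given by its name, has taken for a name from the list of things; names that differ only in an ending like _2 or _b are one class to them, and where a whole thing is asked for, a point or a joint stands for the part that bears it (a point fixed in the world has none). Each returns a list of dicts, best first, with "score" (0 to 1); they miss things now and then, are a little off and sometimes report something else, mostly with a low value. They report only what shows in the picture. A call takes as long as a camera call. They do not tell look-alikes from the thing itself.
- nets.spot_in(camera, label): "centre" ([column, row] in pixels, amid what is visible of it).
- nets.landmark_of(camera, label): "centre" ([column, row] in pixels: a listed point, or the origin of a listed thing).
The state is a dict: "time_s": time; "joint_pos": joint angles; "qd": joint speeds; "tau": joint torques, N m; "tcp_pos": TCP position; "ee_rot": TCP orientation; "wrist_force": force on the tool from outside, world axes, zero at the start; "moment": the same for the moment, N m; "gripper_width": opening from 0.0 (shut) to 1.0 (fully open).
Only numpy, scipy, OpenCV 4.12 (cv2) and the standard library are available. Lean on these libraries where they do the work, as an engineer would, in place of code of your own. Each camera call takes 0.05 s, during which the arm holds its last target. There are 200 camera calls.

## Working session

There is one attempt and no reset: what is moved stays moved. The work goes in short steps, Python scripts to look and compute and a tool call to move; the robot and the scene stay as the last step left them, time stands still between calls to the robot, and variables do not carry over. Pictures are saved under pics/ and viewed, about 8 in all and at most 12, crops included, and the job is handed in when it is done.

Besides the shell and the picture viewer there is one more tool, called after "Call:" in YAML: its name, and indented under it one key for each argument. drive_tool: Moves the arm, as the interface text tells. Its arguments: {"type":"object","properties":{"steps":{"type":"string"},"squeeze":{"type":"number"}},"required":["steps"]}

```bash
mkdir -p pics; cat > h.py <<'E'
import numpy as np, cv2
from bench import env, viewer, close_job, nets
from scipy.spatial.transform import Rotation as Ro
def K(c):
    f=210/np.tan(np.radians(c["vertical_fov"])/2)
    return np.array([[f,0,c["cx"]],[0,f,c["cy"]],[0,0,1.]])
def pose():
    s=env.get_obs(); return np.array(s["tcp_pos"]),Ro.from_euler('xyz',s["ee_rot"]).as_matrix()
def cam(name,P=None):
    "returns R,t world->cam"
    c=viewer.calibration(name)
    if "rvec" in c: return c,cv2.Rodrigues(np.array(c["rvec"],float))[0],np.array(c["tvec"],float).ravel()
    p,R=P or pose(); T=np.array(c["tool_from_camera"]); Rw=R@T[:3,:3]; o=R@T[:3,3]+p
    return c,Rw.T,-Rw.T@o
def ray(cm,px):
    c,R,t=cm; u=cv2.undistortPoints(np.array([[px]],float),K(c),np.array(c["D"],float)).ravel()
    d=R.T@np.array([u[0],u[1],1]); return -R.T@t,d/np.linalg.norm(d)
def atz(cm,px,z):
    o,d=ray(cm,px); return o+d*(z-o[2])/d[2]
def tri(obs):
    A=np.zeros((3,3));b=np.zeros(3)
    for cm,px in obs:
        o,d=ray(cm,px);M=np.eye(3)-np.outer(d,d);A+=M;b+=M@o
    x=np.linalg.solve(A,b); return x,[np.linalg.norm(np.cross(x-o,d)) for o,d in (ray(*q) for q in obs)]
def proj(cm,X):
    c,R,t=cm; return cv2.projectPoints(np.array([X],float),cv2.Rodrigues(R)[0],t,K(c),np.array(c["D"],float))[0].ravel()
def grab(name,fn=None):
    im=viewer.grab_frame(name)
    if fn: cv2.imwrite("pics/"+fn,im[:,:,::-1])
    return im
E
python3 - <<'E'
from h import *
np.set_printoptions(precision=1,suppress=True)
ims=[]
for n in("scene","top"):
    ims.append(grab(n)); cm=cam(n); print(n,"cam at",-cm[1].T@cm[2])
    for l in("dispenser","head_grip","spout_tip","tub","tub_in","lid_grip","glass_bottle","funnel","clothes_peg"):
        print(l,[(np.round(q["centre"],1).tolist(),round(q["score"],2)) for q in nets.landmark_of(n,l)[:3]])
cv2.imwrite("pics/a.png",cv2.resize(np.vstack(ims)[:,:,::-1],None,fx=.71,fy=.71))
cv2.imwrite("pics/scene.png",ims[0][:,:,::-1]);cv2.imwrite("pics/top.png",ims[1][:,:,::-1])
print(env.get_obs())
E
```

```text
scene cam at [1252.5 -176.9 1024.1]
dispenser [([322.2, 237.4], 0.84), ([391.5, 169.5], 0.64), ([318.5, 181.0], 0.58)]
head_grip [([322.2, 201.8], 0.84), ([322.1, 145.0], 0.46)]
spout_tip [([408.9, 139.8], 0.6), ([321.0, 159.9], 0.57), ([344.7, 210.2], 0.51)]
tub [([196.9, 268.7], 0.57)]
tub_in [([321.5, 236.9], 0.71)]
lid_grip [([141.6, 234.7], 0.96)]
glass_bottle [([397.1, 278.4], 0.75), ([170.1, 343.4], 0.33)]
funnel [([172.3, 341.9], 0.59)]
clothes_peg [([256.7, 315.0], 0.52)]
top cam at [ 251.   38. 1455.]
dispenser [([252.4, 210.4], 0.79), ([217.7, 295.4], 0.68), ([140.2, 284.8], 0.65)]
head_grip [([247.0, 198.3], 0.8), ([210.0, 293.4], 0.54), ([126.1, 287.8], 0.51)]
spout_tip [([116.8, 272.3], 0.7), ([300.7, 193.3], 0.68), ([211.4, 277.9], 0.55)]
tub [([365.7, 216.6], 0.82)]
tub_in [([229.0, 192.2], 0.69)]
lid_grip [([415.6, 205.2], 0.9), ([324.7, 155.4], 0.7)]
glass_bottle [([204.9, 150.0], 0.59)]
funnel [([391.5, 154.3], 0.87), ([325.6, 154.3], 0.67)]
clothes_peg [([298.2, 192.7], 0.68), ([322.3, 154.2], 0.65)]
{'time_s': 1.0, 'joint_pos': array([ 1.1,  0.3, -0. ,  1.3, -0. ,  1.5]), 'qd': array([ 0.,  0.,  0., -0., -0., -0.]), 'tau': array([  0. , -44.5,  29.6,   0. ,  -0. ,   0. ]), 'tcp_pos': array([241.5, 576.4, 404.7]), 'ee_rot': array([-3.1,  0. ,  2.7]), 'wrist_force': array([-0. ,  0.2,  0.3]), 'moment': array([ 0., -0., -0.]), 'gripper_width': 0.9988021918282944}
```

View pics/a.png

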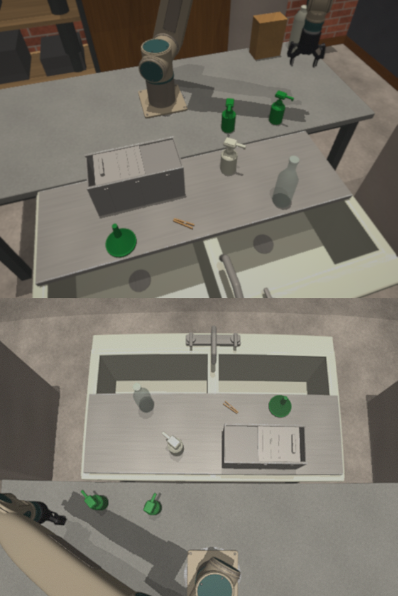

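```bash
python3 - <<'E'
from h import *
np.set_printoptions(precision=1,suppress=True)
S,T=cam("scene"),cam("top")
for n,a,b in(("head",(322.2,201.8),(247,198.3)),("bar",(141.6,234.7),(415.6,205.2))):
    print(n,tri([(S,a),(T,b)]))
print("disp base",atz(S,(322.2,237.4),30),atz(T,(252.4,210.4),30))
print("spout",atz(S,(344.7,210.2),180))
for l,px,z in(("bottle",(204.9,150),30),("funnel",(391.5,154.3),30),("peg",(323,154.5),30)):print(l,atz(T,px,z))
s=cv2.imread("pics/scene.png");t=cv2.imread("pics/top.png")
a=cv2.resize(s[170:260,270:370],(400,360),interpolation=2);b=cv2.resize(t[160:250,190:290],(400,360),interpolation=2)
c=cv2.resize(s[190:310,110:270],(400,300)[:2],interpolation=2)[:240];d=cv2.resize(t[165:255,300:450],(400,240),interpolation=2)
c=cv2.resize(s[190:310,110:270],(400,240),interpolation=2)
cv2.imwrite("pics/b.png",np.vstack([np.hstack([a,b]),np.hstack([c,d])]))
E
```

```text
head (array([524.4, 146.3, 184.9]), [np.float64(0.509525046302419), np.float64(0.5095250463025108)])
bar (array([ 507.5, -299.4,  193.4]), [np.float64(1.9509863600795196), np.float64(1.950986360079554)])
disp base [517.7 158.4  30. ] [521.2 143.1  30. ]
spout [563.4 191.3 180. ]
bottle [708.7 293.   30. ]
funnel [ 698.6 -277.7   30. ]
peg [695.5 -67.8  30. ]
```

View pics/b.png

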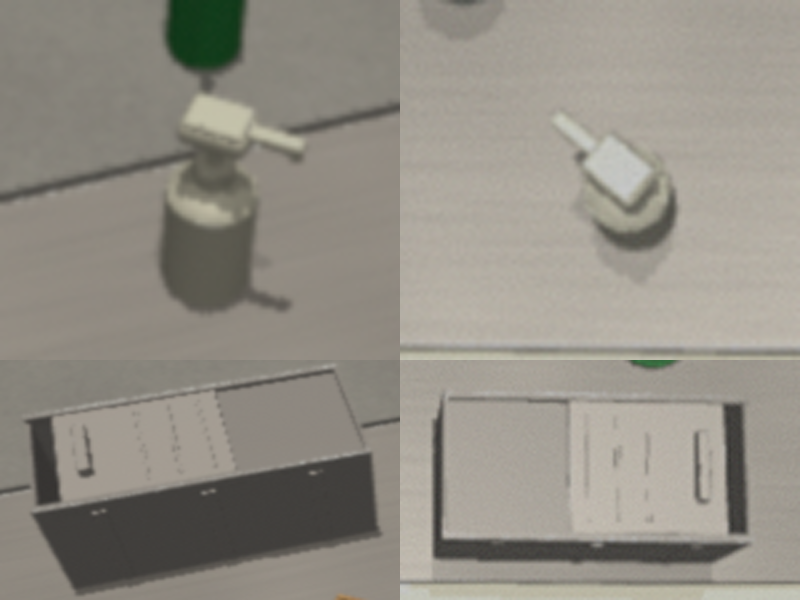

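```bash
python3 - <<'E'
from h import *
np.set_printoptions(precision=3,suppress=True)
S,T=cam("scene"),cam("top")
t=lambda x,y:(190+x/4,160+y/4); s=lambda x,y:(270+x/4,170+y/4)
tt=lambda x,y:(300+(x-400)/2.667,165+(y-360)/2.667); ss=lambda x,y:(110+x/2.5,190+(y-360)/2)
print("headtop",tri([(S,s(218,116)),(T,t(222,167))])); print("tip",tri([(S,s(298,147)),(T,t(157,118))]))
print("dir",(atz(T,t(157,118),180)-atz(T,t(222,167),189)))
for n,p in dict(pyl=(445,393),pyr=(747,403),nyr=(746,543),nyl=(443,540)).items(): print(n,atz(T,tt(*p),192))
print("bar ends",atz(T,tt(703,430),204),atz(T,tt(703,500),204),"lid edge",atz(T,tt(727,470),189))
o=env.get_obs();print(o["ee_rot"],o["joint_pos"],o["tcp_pos"])
c=viewer.calibration("wrist");print(np.array(c["tool_from_camera"]),c["vertical_fov"])
E
```

```text
headtop (array([515.922, 152.756, 184.206]), [np.float64(2.2025316414593195), np.float64(2.202531641459287)])
tip (array([550.179, 196.127, 177.419]), [np.float64(0.25898287780607), np.float64(0.2589828778060735)])
dir [35.223 45.353 -9.   ]
pyl [581.211 -38.842 192.   ]
pyr [ 574.165 -344.752  192.   ]
nyr [ 431.588 -337.008  192.   ]
nyl [433.008 -36.246 192.   ]
bar ends [ 542.88  -294.807  204.   ] [ 472.352 -291.892  204.   ] lid edge [ 505.624 -321.619  189.   ]
[-3.142  0.     2.745] [ 1.071  0.276 -0.026  1.268 -0.     1.467] [241.532 576.432 404.706]
[[ 0.    -0.956 -0.295 75.095]
 [ 1.     0.     0.001 -0.92 ]
 [-0.001 -0.295  0.956 30.934]
 [ 0.     0.     0.     1.   ]] 60.83202439370833
```

```bash
cat >> h.py <<'E'
def go(x,y,z,yaw):
    "numbers for a move to TCP x,y,z (mm), tool down at yaw (rad): degrees about tool z, then tool shift in m"
    p,R=pose(); d=R.T@(np.array([x,y,z])-p)/1000
    rv=np.degrees(Ro.from_matrix(R.T@Ro.from_euler('xyz',[np.pi,0,yaw]).as_matrix()).as_rotvec())
    print("turn",rv.round(2),"shift",d.round(4))
E
python3 -c "
from h import *
go(517,152,460,4.04)"
```

```text
turn [ -0.    -0.   -74.21] shift [-0.4181 -0.285  -0.0553]
```

Call:
drive_tool:
  steps: "0 0 -74 -0.418 -0.285 -0.055 0;0 0 -74 -0.418 -0.285 -0.055 0;0 0 -74 -0.418 -0.285 -0.055 0;0 0 -74 -0.418 -0.285 -0.055 0;0 0 -74 -0.418 -0.285 -0.055 0;0 0 -74 -0.418 -0.285 -0.055 0;0 0 -74 -0.418 -0.285 -0.055 0;0 0 -74 -0.418 -0.285 -0.055 0;0 0 -74 -0.418 -0.285 -0.055 0;0 0 -74 -0.418 -0.285 -0.055 0;0 0 -74 -0.418 -0.285 -0.055 0;0 0 -74 -0.418 -0.285 -0.055 0"
  squeeze: 60

```text
time_s: 2.2
tcp_pos: [519.6, 148.3, 460.5]
ee_rot: [-3.138, 0.001, -2.253]
wrist_force: [-0.1, 0.9, 0.2]
gripper_width: 1.0
```

```bash
python3 - <<'E'
from h import *
np.set_printoptions(precision=2,suppress=True)
o=env.get_obs();print(o["time_s"],o["tcp_pos"],o["ee_rot"],o["joint_pos"])
cm=cam("wrist");im=grab("wrist","w1.png")
for l in("head_grip","spout_tip"):
    for q in nets.landmark_of("wrist",l)[:2]: print(l,q["centre"],q["score"],atz(cm,q["centre"],179))
E
```

```text
2.2 [519.59 148.33 460.54] [-3.14  0.   -2.25] [ 0.16  0.1  -0.12  1.34 -0.   -0.73]
head_grip [283.9, 208.0] 0.69 [517.18 152.83 179.  ]
spout_tip [517.5, 112.8] 0.9 [343.69 202.25 179.  ]
spout_tip [282.2, 268.5] 0.71 [548.95 190.41 179.  ]
```

View pics/w1.png

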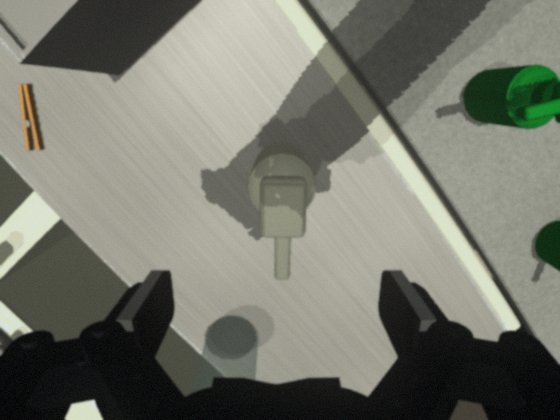

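```bash
python3 -c "
from h import *
go(517,152.5,334,4.022)"
```

```text
turn [ 0.05 -0.01  0.78] shift [-0.0006  0.      0.1256]
```

Call:
drive_tool:
  steps: "0 0 0.8 -0.0006 0 0.05 0;0 0 0.8 -0.0006 0 0.09 0;0 0 0.8 -0.0006 0 0.1256 0;0 0 0.8 -0.0006 0 0.1256 0;0 0 0.8 -0.0006 0 0.1256 0;0 0 0.8 -0.0006 0 0.1256 1;0 0 0.8 -0.0006 0 0.1256 1;0 0 0.8 -0.0006 0 0.1256 1;0 0 0.8 -0.0006 0 0.1256 1;0 0 0.8 -0.0006 0 0.1256 1;0 0 0.8 -0.0006 0 0.1256 1;0 0 0.8 -0.0006 0 0.1256 1"
  squeeze: 60

```text
time_s: 3.55
tcp_pos: [517.8, 152.6, 334.9]
ee_rot: [-3.141, 0.002, -2.261]
wrist_force: [-0.8, 1.6, 2.9]
gripper_width: 0.388
```

Call:
drive_tool:
  steps: "0 0 0 0 0 0.005 1;0 0 0 0 0 0.010 1;0 0 0 0 0 0.014 1;0 0 0 0 0 0.018 1;0 0 0 0 0 0.021 1;0 0 0 0 0 0.021 1;0 0 0 0 0 0.021 1;0 0 0 0 0 0.021 1"
  squeeze: 80

```text
time_s: 4.35
tcp_pos: [517.9, 152.7, 315.1]
ee_rot: [-3.14, 0.002, -2.261]
wrist_force: [-3.0, 0.7, 12.8]
gripper_width: 0.381
```

Call:
drive_tool:
  steps: "0 0 0 0 0 0.002 1;0 0 0 0 0 0.0025 1;0 0 8 0 0 0.0025 1;0 0 16 0 0 0.0025 1;0 0 24 0 0 0.0025 1;0 0 32 0 0 0.0025 1;0 0 40 0 0 0.0025 1;0 0 48 0 0 0.0025 1;0 0 56 0 0 0.0025 1;0 0 64 0 0 0.0025 1;0 0 72 0 0 0.0025 1;0 0 80 0 0 0.0025 1"

```text
time_s: 5.55
tcp_pos: [518.0, 152.5, 313.8]
ee_rot: [3.14, 0.003, 2.62]
wrist_force: [-5.1, 0.2, 18.6]
gripper_width: 0.378
```

```bash
python3 -c "
from h import *
o=env.get_obs();print(o['moment'],o['wrist_force'],o['ee_rot'])"
```

```text
[-0.2454291   0.99643853  0.00518002] [-5.13094681  0.22362702 18.64105217] [3.14027652e+00 2.76648204e-03 2.62040007e+00]
```

Call:
drive_tool:
  steps: "0 0 3 0 0 0 1;0 0 6 0 0 0 1;0 0 8 0 0 0 1;0 0 8 0 0 0 1"

```text
time_s: 5.95
tcp_pos: [518.6, 152.6, 313.8]
ee_rot: [3.138, 0.004, 2.486]
wrist_force: [-1.7, -0.2, 16.6]
gripper_width: 0.381
```

```bash
python3 -c "
from h import *
o=env.get_obs();print(o['moment'],o['wrist_force'],o['ee_rot'])"
```

```text
[-0.08489452  0.47576684  0.13338811] [-1.69771316 -0.20080655 16.57311049] [3.13841055 0.0038638  2.48623564]
```

Call:
drive_tool:
  steps: "0 0 0 0 0 -0.003 1;0 0 0 0 0 -0.005 1;0 0 0 0 0 -0.007 1;0 0 0 0 0 -0.009 1;0 0 0 0 0 -0.009 1;0 0 0 0 0 -0.009 1"

```text
time_s: 6.55
tcp_pos: [518.6, 152.6, 321.6]
ee_rot: [3.139, 0.004, 2.486]
wrist_force: [1.4, 1.0, 9.3]
gripper_width: 0.38
```

Call:
drive_tool:
  steps: "0 0 0 0 0 -0.001 1;0 0 0 0 0 -0.002 1;0 0 0 0 0 -0.002 1;0 0 0 0 0 -0.002 1"

```text
time_s: 6.95
tcp_pos: [518.1, 152.5, 322.2]
ee_rot: [3.14, 0.002, 2.486]
wrist_force: [1.6, 0.4, 5.6]
gripper_width: 0.379
```

```bash
python3 - <<'E'
from h import *
np.set_printoptions(precision=3,suppress=True)
o=env.get_obs();print(o['moment'],o['wrist_force'],o['tcp_pos'])
a=grab("wrist");s=grab("scene")
cv2.imwrite("pics/c.png",np.hstack([a[:,:,::-1][:, 130:430],cv2.resize(s[150:255,270:370],(400,420),interpolation=2)[:,:,::-1]]))
E
```

```text
[ 0.051 -0.487 -0.005] [1.637 0.413 5.57 ] [518.063 152.499 322.211]
```

View pics/c.png

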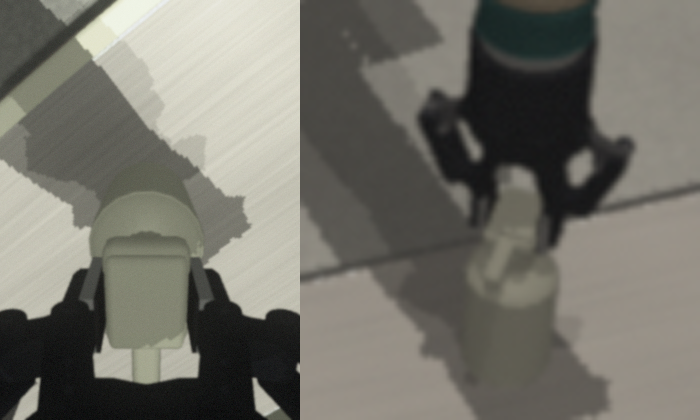

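Call:
drive_tool:
  steps: "0 0 0 0 0 -0.002 0.5;0 0 0 0 0 -0.002 0.4;0 0 0 0 0 -0.002 0.2;0 0 0 0 0 -0.002 0;0 0 0 0 0 -0.002 0;0 0 0 0 0 -0.03 0;0 0 0 0 0 -0.08 0;0 0 0 0 0 -0.13 0;0 0 0 0 0 -0.148 0;0 0 0 0 0 -0.148 0;0 0 0 0 0 -0.148 0"

```text
time_s: 8.15
tcp_pos: [517.1, 152.5, 469.2]
ee_rot: [-3.141, -0.0, 2.487]
wrist_force: [-0.2, 0.1, 0.0]
gripper_width: 1.0
```

```bash
python3 - <<'E'
from h import *
np.set_printoptions(precision=3,suppress=True)
o=env.get_obs();print(o['moment'],o['wrist_force'],o['tcp_pos'],o["ee_rot"],o["joint_pos"])
W,S,T=cam("wrist"),cam("scene"),cam("top")
a=grab("wrist","w2.png");s=grab("scene","s2.png")
obs=[]
for n,cm in(("wrist",W),("scene",S)):
    for l in("head_grip","spout_tip","dispenser"):
        for q in nets.landmark_of(n,l)[:2]: print(n,l,q["centre"],q["score"],atz(cm,q["centre"],164 if l!="dispenser" else 30))
cv2.imwrite("pics/d.png",np.hstack([cv2.resize(a[150:330,200:360],(373,420),interpolation=2),cv2.resize(s[150:255,270:370],(400,420),interpolation=2)])[:,:,::-1])
E
```

```text
[ 0.073 -0.015  0.012] [-0.195  0.102  0.021] [517.14  152.49  469.217] [-3.141 -0.     2.487] [ 0.167  0.096 -0.11   1.365 -0.     0.822]
wrist head_grip [279.1, 197.9] 0.95 [519.435 153.109 164.   ]
wrist spout_tip [277.9, 258.4] 0.9 [560.754 120.305 164.   ]
wrist dispenser [276.6, 169.2] 0.7 [520.651 150.077  30.   ]
scene head_grip [326.0, 204.7] 0.75 [518.618 159.6   164.   ]
scene head_grip [394.6, 130.8] 0.72 [293.181 464.403 164.   ]
scene spout_tip [321.4, 223.2] 0.79 [573.921 126.815 164.   ]
scene spout_tip [410.5, 142.9] 0.63 [358.493 483.562 164.   ]
scene dispenser [321.9, 179.8] 0.87 [300.985 236.992  30.   ]
scene dispenser [389.8, 170.7] 0.78 [324.691 458.272  30.   ]
```

View pics/d.png

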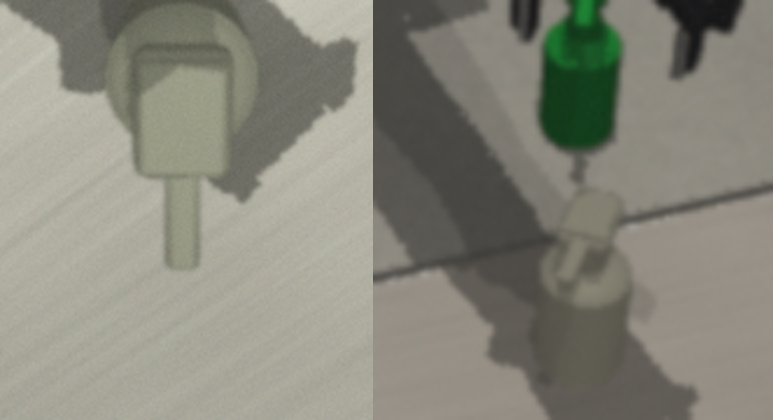

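```bash
python3 -c "
from h import *
go(508,-285,470,np.pi)"
```

```text
turn [ -0.05  -0.09 -37.54] shift [-0.2593 -0.3525 -0.0012]
```

Call:
drive_tool:
  steps: "0 0 -37.5 -0.259 -0.3525 0 0.3;0 0 -37.5 -0.259 -0.3525 0 0.3;0 0 -37.5 -0.259 -0.3525 0 0.5;0 0 -37.5 -0.259 -0.3525 0 0.5;0 0 -37.5 -0.259 -0.3525 0 0.5;0 0 -37.5 -0.259 -0.3525 0 0.5;0 0 -37.5 -0.259 -0.3525 0 0.5;0 0 -37.5 -0.259 -0.3525 0 0.5;0 0 -37.5 -0.259 -0.3525 0 0.5;0 0 -37.5 -0.259 -0.3525 0 0.5;0 0 -37.5 -0.259 -0.3525 0 0.5;0 0 -37.5 -0.259 -0.3525 0 0.5"

```text
time_s: 9.75
tcp_pos: [507.8, -284.2, 469.3]
ee_rot: [3.14, -0.001, 3.141]
wrist_force: [-0.1, -0.4, 0.5]
gripper_width: 0.498
```

```bash
python3 - <<'E'
from h import *
np.set_printoptions(precision=3,suppress=True)
o=env.get_obs();print(o["time_s"],o['tcp_pos'],o["ee_rot"],o["joint_pos"])
W,S=cam("wrist"),cam("scene")
a=grab("wrist","w3.png");grab("scene")
w=nets.landmark_of("wrist","lid_grip")[0];s=nets.landmark_of("scene","lid_grip")[0];print(w,s,tri([(W,w["centre"]),(S,s["centre"])]),atz(W,w["centre"],197))
E
```

```text
9.75 [ 507.834 -284.152  469.329] [ 3.14  -0.001  3.141] [-0.621  0.174 -0.02   1.378  0.001 -0.621]
{'centre': [255.6, 215.5], 'score': 0.84} {'centre': [142.6, 235.9], 'score': 0.81} (array([ 513.237, -297.267,  194.239]), [np.float64(1.8287609838698327), np.float64(1.8287609838698708)]) [ 512.496 -298.935  197.   ]
```

View pics/w3.png

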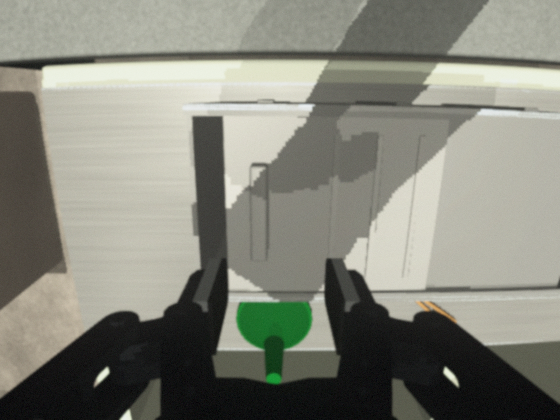

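```bash
python3 - <<'E'
from h import *
np.set_printoptions(precision=1,suppress=True)
W=cam("wrist")
for n,p,z in(("bar top l",(259,163),204),("bar far",(259,262),204),("rail L",(185,106),192),("rail R",(558,113),192),("rail2 R",(558,290),192),("rail2 L",(240,293),192),("lid edge",(226,117),189),("lid edge b",(229,288),189),("lid back",(447,118),189),("lid back b",(430,289),189),("wall inner",(195,118),180)):
    print(n,atz(W,p,z))
go(510,-298,366,np.pi)
E
```

```text
bar top l [ 474.2 -295.1  204. ]
bar far [ 546.3 -296.   204. ]
rail L [ 437.4 -345.1  192. ]
rail R [437.6 -82.1 192. ]
rail2 R [581.  -46.3 192. ]
rail2 L [ 579.  -311.9  192. ]
lid edge [ 445.1 -318.   189. ]
lid edge b [ 576.3 -320.8  189. ]
lid back [ 444.2 -164.8  189. ]
lid back b [ 578.2 -159.5  189. ]
wall inner [ 446.1 -341.4  180. ]
turn [0.  0.  0.1] shift [-0.  -0.   0.1]
```

Call:
drive_tool:
  steps: "0 0 0 -0.002 -0.0123 0.04 0.6;0 0 0 -0.002 -0.0123 0.08 0.6;0 0 0 -0.002 -0.0123 0.095 0.6;0 0 0 -0.002 -0.0123 0.102 0.6;0 0 0 -0.002 -0.0123 0.102 0.6;0 0 0 -0.002 -0.0123 0.102 0.6;0 0 0 -0.002 -0.0123 0.102 1;0 0 0 -0.002 -0.0123 0.102 1;0 0 0 -0.002 -0.0123 0.102 1;0 0 0 -0.002 -0.0123 0.102 1;0 0 0 -0.002 -0.0123 0.102 1;0 0 0 -0.002 -0.0123 0.102 1"
  squeeze: 30

```text
time_s: 11.15
tcp_pos: [510.5, -297.4, 369.7]
ee_rot: [-3.14, 0.003, 3.141]
wrist_force: [-0.4, 1.6, 5.2]
gripper_width: 0.122
```

Call:
drive_tool:
  steps: "0 0 0 0 0.01 -0.002 1;0 0 0 0 0.03 -0.002 1;0 0 0 0 0.055 -0.002 1;0 0 0 0 0.08 -0.002 1;0 0 0 0 0.1 -0.002 1;0 0 0 0 0.115 -0.002 1;0 0 0 0 0.121 -0.002 1;0 0 0 0 0.126 -0.002 1;0 0 0 0 0.126 -0.002 1;0 0 0 0 0.126 -0.002 1"

```text
time_s: 12.15
tcp_pos: [511.4, -172.6, 369.8]
ee_rot: [-3.133, 0.004, 3.14]
wrist_force: [5.6, -10.1, -6.5]
gripper_width: 0.131
```

Call:
drive_tool:
  steps: "0 0 0 0 -0.003 0 1;0 0 0 0 -0.003 0 0.6;0 0 0 0 -0.003 0 0.6;0 0 0 0 -0.003 0 0.5;0 0 0 0 -0.003 -0.03 0.5;0 0 0 0 -0.003 -0.08 0.3;0 0 0 0 -0.003 -0.1 0;0 0 0 0 -0.003 -0.1 0;0 0 0 0 -0.003 -0.1 0"

```text
time_s: 13.05
tcp_pos: [509.8, -173.8, 469.8]
ee_rot: [-3.141, 0.0, 3.141]
wrist_force: [-0.2, 0.1, -1.0]
gripper_width: 1.0
```

```bash
python3 - <<'E'
from h import *
np.set_printoptions(precision=4,suppress=True)
W,S,T=cam("wrist"),cam("scene"),cam("top")
grab("wrist","w4.png");ob=[]
for n,cm in(("wrist",W),("top",T),("scene",S)):
    if n!="wrist": grab(n)
    for l,z in(("lid_grip",197),("tub_in",34),("head_grip",164)):
        q=nets.landmark_of(n,l)
        if q: print(n,l,q[0]["centre"],round(q[0]["score"],2),atz(cm,q[0]["centre"],z))
go(518.5,152.5,465,2.487)
E
```

```text
wrist lid_grip [274.7, 209.6] 0.67 [ 510.445  -175.4033  197.    ]
wrist tub_in [195.3, 169.8] 0.7 [ 513.6447 -267.3621   34.    ]
top lid_grip [368.5, 205.4] 0.88 [ 505.0843 -174.269   197.    ]
top head_grip [245.6, 203.5] 0.75 [514.6432 152.0398 164.    ]
scene lid_grip [193.4, 221.7] 0.96 [ 506.7053 -175.121   197.    ]
scene head_grip [323.5, 204.7] 0.81 [516.7513 153.4654 164.    ]
turn [ 0.   -0.02 37.47] shift [-0.0083  0.3266  0.0045]
```

Call:
drive_tool:
  steps: "0 0 37.5 -0.0083 0.3266 0.004 0;0 0 37.5 -0.0083 0.3266 0.004 0;0 0 37.5 -0.0083 0.3266 0.004 0;0 0 37.5 -0.0083 0.3266 0.004 0;0 0 37.5 -0.0083 0.3266 0.004 0;0 0 37.5 -0.0083 0.3266 0.004 0;0 0 37.5 -0.0083 0.3266 0.004 0;0 0 37.5 -0.0083 0.3266 0.004 0;0 0 37.5 -0.0083 0.3266 0.004 0;0 0 37.5 -0.0083 0.3266 0.004 0;0 0 37.5 -0.0083 0.3266 0.004 0"

```text
time_s: 14.75
tcp_pos: [518.6, 151.2, 465.7]
ee_rot: [-3.141, 0.0, 2.484]
wrist_force: [0.3, -0.7, -0.9]
gripper_width: 1.001
```

```bash
python3 - <<'E'
from h import *
np.set_printoptions(precision=4,suppress=True)
W=cam("wrist");grab("wrist","w5.png")
for l,z in(("head_grip",164),("spout_tip",164)):
    q=nets.landmark_of("wrist",l)[0]; print(l,q["centre"],q["score"],atz(W,q["centre"],z))
go(518,152.5,321,2.487)
E
```

```text
head_grip [279.3, 196.6] 0.61 [519.4516 153.1303 164.    ]
spout_tip [278.0, 253.3] 0.65 [557.3006 122.7775 164.    ]
turn [ 0.    0.01 -0.14] shift [0.0012 0.0005 0.1447]
```

Call:
drive_tool:
  steps: "0 0 0 0.0008 0.0005 0.05 0;0 0 0 0.0008 0.0005 0.1 0;0 0 0 0.0008 0.0005 0.135 0;0 0 0 0.0008 0.0005 0.1445 0;0 0 0 0.0008 0.0005 0.1445 0;0 0 0 0.0008 0.0005 0.1445 0;0 0 0 0.0008 0.0005 0.1445 1;0 0 0 0.0008 0.0005 0.1445 1;0 0 0 0.0008 0.0005 0.1445 1;0 0 0 0.0008 0.0005 0.1445 1;0 0 0 0.0008 0.0005 0.1445 1;0 0 0 0.0008 0.0005 0.1445 1"
  squeeze: 60

```text
time_s: 16.1
tcp_pos: [518.5, 153.4, 322.2]
ee_rot: [3.141, 0.001, 2.487]
wrist_force: [-1.5, -0.4, 5.1]
gripper_width: 0.384
```

Call:
drive_tool:
  steps: "0 0 0 0 0 -0.005 1;0 0 0 0 0 -0.015 1;0 0 0 0 0 -0.035 1;0 0 0 0 0 -0.06 1;0 0 0 0 0 -0.09 1;0 0 0 0 0 -0.12 1;0 0 0 0 0 -0.15 1;0 0 0 0 0 -0.175 1;0 0 0 0 0 -0.19 1;0 0 0 0 0 -0.2 1;0 0 0 0 0 -0.2 1"
  squeeze: 70

```text
time_s: 17.2
tcp_pos: [518.3, 153.4, 522.5]
ee_rot: [3.14, 0.001, 2.487]
wrist_force: [-0.7, -0.4, -3.2]
gripper_width: 0.378
```

```bash
python3 - <<'E'
from h import *
np.set_printoptions(precision=4,suppress=True)
grab("wrist");a=grab("wrist","w6.png");s=grab("scene","s6.png")
cv2.imwrite("pics/e.png",np.hstack([a[:,130:430],cv2.resize(s[100:240,270:400],(390,420),interpolation=2)])[:,:,::-1])
o=env.get_obs();print(o["time_s"],o["wrist_force"],o["tcp_pos"],o["ee_rot"])
go(510,-269,522,2.487)
E
```

```text
17.35 [-0.4355  0.2974 -3.0976] [517.9024 153.352  519.7427] [-3.1398 -0.0017  2.4865]
turn [-0.1  -0.1  -0.03] shift [-0.251  -0.3398 -0.0021]
```

View pics/e.png

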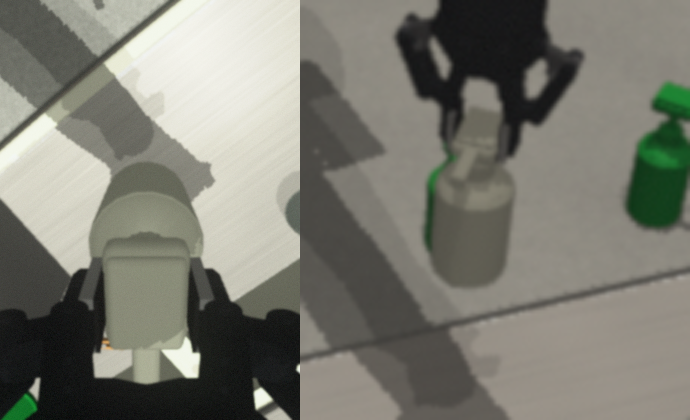

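Call:
drive_tool:
  steps: "0 0 0 -0.006 -0.008 0 1;0 0 0 -0.02 -0.028 0 1;0 0 0 -0.046 -0.062 0 1;0 0 0 -0.074 -0.1 0 1;0 0 0 -0.104 -0.14 0 1;0 0 0 -0.133 -0.18 0 1;0 0 0 -0.163 -0.22 0 1;0 0 0 -0.193 -0.26 0 1;0 0 0 -0.22 -0.298 0 1;0 0 0 -0.238 -0.322 0 1;0 0 0 -0.248 -0.336 0 1;0 0 0 -0.251 -0.34 0 1"

```text
time_s: 18.55
tcp_pos: [509.6, -270.9, 520.1]
ee_rot: [-3.141, -0.002, 2.484]
wrist_force: [-1.0, -0.3, -2.8]
gripper_width: 0.384
```

Call:
drive_tool:
  steps: "0 0 0 0 0 0 1;0 0 0 0 0 0 1;0 0 0 0 0 0 1"

```text
time_s: 18.85
tcp_pos: [510.2, -267.7, 521.3]
ee_rot: [3.141, -0.0, 2.489]
wrist_force: [0.2, 0.2, -2.3]
gripper_width: 0.382
```

```bash
python3 - <<'E'
from h import *
np.set_printoptions(precision=4,suppress=True)
o=env.get_obs();print(o["time_s"],o["wrist_force"],o["tcp_pos"],o["ee_rot"])
W=cam("wrist");grab("wrist");s=grab("scene");t=grab("top")
cv2.imwrite("pics/f.png",np.hstack([cv2.resize(s[120:300,80:260],(400,400),interpolation=2),cv2.resize(t[150:270,310:430],(400,400),interpolation=2)])[:,:,::-1])
go(510,-268,325,2.487)
E
```

```text
18.85 [ 0.2187  0.1697 -2.3454] [ 510.1826 -267.6737  521.3336] [ 3.1412 -0.0001  2.4885]
turn [0.01 0.01 0.06] shift [ 0.0003 -0.0001  0.1964]
```

View pics/f.png

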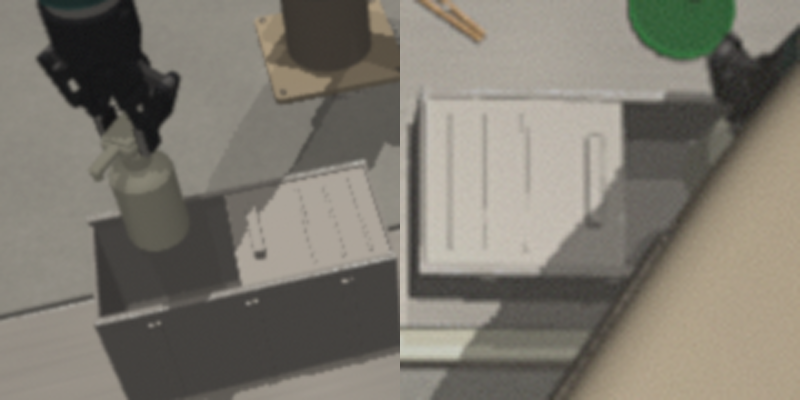

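Call:
drive_tool:
  steps: "0 0 0 0 0 0.006 1;0 0 0 0 0 0.02 1;0 0 0 0 0 0.045 1;0 0 0 0 0 0.075 1;0 0 0 0 0 0.105 1;0 0 0 0 0 0.135 1;0 0 0 0 0 0.158 1;0 0 0 0 0 0.172 1;0 0 0 0 0 0.18 1;0 0 0 0 0 0.184 1;0 0 0 0 0 0.187 1;0 0 0 0 0 0.187 1"

```text
time_s: 20.2
tcp_pos: [510.4, -269.4, 334.8]
ee_rot: [3.142, 0.001, 2.486]
wrist_force: [0.6, 0.6, -3.1]
gripper_width: 0.381
```

Call:
drive_tool:
  steps: "0 0 0 0 0 0.002 1;0 0 0 0 0 0.004 1;0 0 0 0 0 0.006 1;0 0 0 0 0 0.008 1;0 0 0 0 0 0.009 1;0 0 0 0 0 0.009 1;0 0 0 0 0 0.009 1"

```text
time_s: 20.9
tcp_pos: [510.3, -269.3, 326.4]
ee_rot: [3.142, 0.001, 2.487]
wrist_force: [-1.8, 1.7, 6.2]
gripper_width: 0.387
```

Call:
drive_tool:
  steps: "0 0 0 0 0 -0.001 1;0 0 0 0 0 -0.001 0.5;0 0 0 0 0 -0.001 0.3;0 0 0 0 0 -0.001 0.1;0 0 0 0 0 -0.001 0;0 0 0 0 0 -0.001 0;0 0 0 0 0 -0.03 0;0 0 0 0 0 -0.07 0;0 0 0 0 0 -0.11 0;0 0 0 0 0 -0.143 0;0 0 0 0 0 -0.143 0;0 0 0 0 0 -0.143 0"

```text
time_s: 22.1
tcp_pos: [510.3, -269.3, 469.1]
ee_rot: [3.141, 0.002, 2.486]
wrist_force: [0.2, -1.0, -0.5]
gripper_width: 1.002
```

```bash
python3 - <<'E'
from h import *
np.set_printoptions(precision=4,suppress=True)
W=cam("wrist");a=grab("wrist");s=grab("scene")
q=nets.landmark_of("wrist","head_grip")
if q: print(q[0],atz(W,q[0]["centre"],168))
cv2.imwrite("pics/g.png",np.hstack([a[:,100:460],cv2.resize(s[190:310,110:230],(420,420),interpolation=2)])[:,:,::-1])
go(510,-174,470,np.pi)
E
```

```text
{'centre': [275.0, 197.4], 'score': 0.82} [ 510.0205 -270.7561  168.    ]
turn [  0.05  -0.19 -37.54] shift [ 0.0576  0.0755 -0.0036]
```

View pics/g.png

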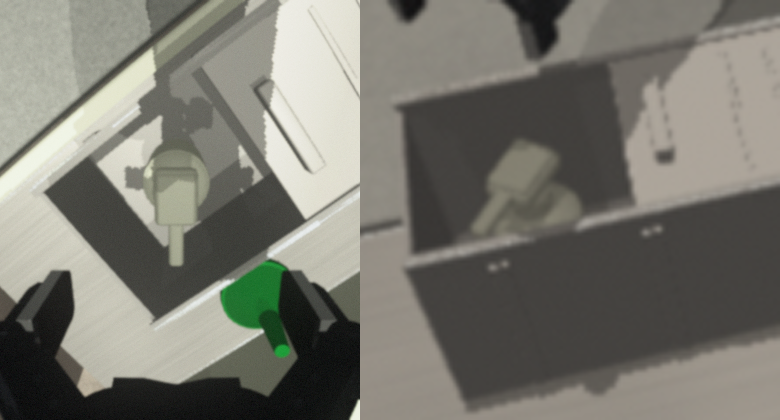

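Call:
drive_tool:
  steps: "0 0 -37.5 0.0576 0.0755 -0.003 0.3;0 0 -37.5 0.0576 0.0755 -0.003 0.6;0 0 -37.5 0.0576 0.0755 -0.003 0.6;0 0 -37.5 0.0576 0.0755 -0.003 0.6;0 0 -37.5 0.0576 0.0755 -0.003 0.6;0 0 -37.5 0.0576 0.0755 -0.003 0.6;0 0 -37.5 0.0576 0.0755 0.05 0.6;0 0 -37.5 0.0576 0.0755 0.09 0.6;0 0 -37.5 0.0576 0.0755 0.1 0.6;0 0 -37.5 0.0576 0.0755 0.1 0.6;0 0 -37.5 0.0576 0.0755 0.1 0.6;0 0 -37.5 0.0576 0.0755 0.1 0.6"

```text
time_s: 23.45
tcp_pos: [511.5, -174.8, 370.7]
ee_rot: [-3.14, 0.004, 3.141]
wrist_force: [-1.3, -1.4, -0.4]
gripper_width: 0.404
```

Call:
drive_tool:
  steps: "0 0 0 0 0 0 1;0 0 0 0 0 0 1;0 0 0 0 0 0 1;0 0 0 0 0 0 1;0 0 0 0 0 0 1"
  squeeze: 30

```text
time_s: 23.95
tcp_pos: [511.1, -174.5, 370.0]
ee_rot: [-3.14, 0.003, 3.141]
wrist_force: [-0.8, 0.5, 6.9]
gripper_width: 0.128
```

Call:
drive_tool:
  steps: "0 0 0 0 -0.008 -0.002 1;0 0 0 0 -0.025 -0.002 1;0 0 0 0 -0.045 -0.002 1;0 0 0 0 -0.068 -0.002 1;0 0 0 0 -0.09 -0.002 1;0 0 0 0 -0.112 -0.002 1;0 0 0 0 -0.13 -0.002 1;0 0 0 0 -0.14 -0.002 1;0 0 0 0 -0.146 -0.002 1;0 0 0 0 -0.149 -0.002 1;0 0 0 0 -0.149 -0.002 1;0 0 0 0 -0.149 -0.002 1"

```text
time_s: 25.15
tcp_pos: [510.3, -322.4, 370.1]
ee_rot: [3.141, -0.0, -3.141]
wrist_force: [1.2, 3.2, 1.9]
gripper_width: 0.129
```

Call:
drive_tool:
  steps: "0 0 0 0 -0.004 0 1;0 0 0 0 -0.004 0 1;0 0 0 0 -0.004 0 1"

```text
time_s: 25.45
tcp_pos: [510.1, -324.0, 370.0]
ee_rot: [3.133, 0.0, -3.14]
wrist_force: [1.1, 13.5, 5.0]
gripper_width: 0.128
```

Firm stop (13.5 N). Release and retreat.

Call:
drive_tool:
  steps: "0 0 0 0 0.001 0 1;0 0 0 0 0.001 0 0.7;0 0 0 0 0.001 0 0.6;0 0 0 0 0.001 0 0.6;0 0 0 0 0.001 0 0.6;0 0 0 0 0.001 -0.04 0.6;0 0 0 0 0.001 -0.09 0.5;0 0 0 0 0.001 -0.13 0.5;0 0 0 0 0.001 -0.13 0.5;0 0 0 0 0.001 -0.13 0.5"

```text
time_s: 26.45
tcp_pos: [510.4, -326.7, 501.6]
ee_rot: [-3.139, 0.002, 3.141]
wrist_force: [-0.1, 0.1, -0.0]
gripper_width: 0.5
```

```bash
python3 - <<'E'
from h import *
np.set_printoptions(precision=4,suppress=True)
o=env.get_obs();print(o["time_s"],o["wrist_force"])
W=cam("wrist");a=grab("wrist");s=grab("scene");S=cam("scene")
w=nets.landmark_of("wrist","lid_grip")[0];print(w,atz(W,w["centre"],197))
w=nets.landmark_of("scene","lid_grip")[0];print(w,atz(S,w["centre"],197))
cv2.imwrite("pics/i.png",np.hstack([a[:,100:460],s[:,60:460]])[:,:,::-1])
E
```

```text
26.45 [-0.0769  0.1317 -0.0129]
{'centre': [283.9, 195.3], 'score': 0.94} [ 509.8575 -321.7696  197.    ]
{'centre': [134.6, 236.6], 'score': 0.85} [ 512.4244 -312.9753  197.    ]
```

View pics/i.png

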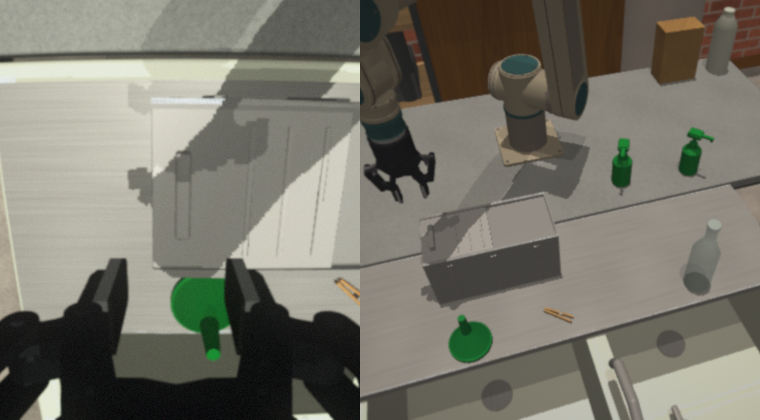

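```bash
python3 -c "
from bench import close_job
print(close_job())"
```

```text
the job is handed in; nothing more can be done
None
```

The dispenser stands upright in the grey tub with its pump locked and the lid shut. I handed the job in at about 26.5 s; the system gives no verdict.

- **Pump:** I gripped the head of the white dispenser (the green look-alikes were left alone), pushed it about 20 mm down and turned it clockwise about 88°. The twisting moment rose only at the end, so it had reached the end stop. When I let it up it stopped about 13 mm below its start height and stayed there when I let go. I judged "locked" from this, not from a direct reading of the joints.
- **Lid and placing:** I slid the lid back to its stop and set the dispenser down where I expected the floor, feeling 6 N of contact. The picture showed it upright, with the head about 2 mm or less from the centre of the opening.
- **Last checks:** The lid closed against a firm stop of 13.5 N and the last picture shows no gap. The wrist camera put the finger bar at y = -322 mm, against about -321 mm expected when shut. The bottle, funnel and peg look unmoved, and the arm touches nothing, with wrist force near zero.
- **Disagreement:** The scene camera put the bar at -313 mm, about 9 mm off the wrist view. I trusted the closer wrist view and the felt stop.

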